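# Fetch the spare probe holder from the back of the buffer caddy

## Task

The spare probe holder for the pH meter lies in the long bay of the grey caddy, underneath the black electrode case and behind the two buffer bottles. Stand both bottles and lay the case over on the rubber mat, so that all three are there together, then lay the holder flat on the floor of the steel tray. Afterwards lay the case flat on the floor of the bay, lengthwise, and put each bottle back upright where it stood; set the bottles down rather than dropping them, and leave the beaker and the little clear cap alone.

Things in the scene. Friction and masses are not known exactly. Their poses are not given: they have to be found in the camera images.
- caddy: Fixed grey plastic caddy, open on top, 206 (x) x 184 (y) mm, walls 4 mm thick, 28 mm high, floor 4 mm thick. Origin: centre of its underside. On its -x side two bottle compartments, inside 84 (x) x 86 (y) mm, centred at x -57, y +45 and -45 mm; which bottle stands in which varies. On its +x side one long bay, inside x -11 to +99, y -88 to +88 mm
- round_bottle: White round plastic bottle, 64 mm diameter up to 108 mm, shoulder, then a white ribbed screw cap of 40 mm diameter from 124 to 148 mm height (screwed tight: take it by the cap). About 0.36 kg. Origin: centre of its underside, z up. Starts upright in one of the caddy's two compartments
- square_bottle: White bottle with a square 60 x 60 mm body (rounded edges) up to 122 mm, shoulder, then the same cap, 40 mm diameter, from 136 to 160 mm height. About 0.40 kg. Origin: centre of its underside, z up, x and y square to its sides. Starts upright in the other compartment
- case: Black plastic electrode case with a grey lid panel, shut for good, 146 (x, its length) x 36 (y) x 26 (z) mm, about 0.11 kg. Origin: centre of its underside. Starts lying across the holder, its length along the caddy's bay (caddy y), underside 24 mm above the bay's floor
- holder: White plastic probe holder: block 72 (x) x 34 (y) x 24 (z) mm with two upright holes (15 mm at x -25, 11 mm at x +25) and a hinge lug 20 x 16 x 18 mm at its +x end (x 36 to 56), 0.07 kg. Origin: centre of the block's underside; grip it there across its 34 mm width. Starts on the bay's floor, its length across the bay (caddy x), both ends showing from under the case
- mat: Fixed flat dark rubber mat, 200 (x) x 220 (y) x 3 mm, empty at the start: the side area. Origin: centre of its underside
- dish: Fixed shallow stainless steel tray, 150 (x) x 190 (y) x 16 mm high, wall and floor 2.5 mm. Origin: centre of its underside. Along its +x side (x above +30 mm) lie a small screwdriver and two screws that are fixed there, up to 17 mm high; the rest of its floor is free
- small_cap: Clear plastic cap lying in the caddy's bay near its +x +y corner (about caddy x +85, y +72 mm), 22 mm diameter, 14 mm high, loose. Origin: centre of its underside. A bystander
- beaker: Loose small glass beaker, 52 mm diameter, 72 mm high, standing on the bench beyond the work places. Origin: centre of its underside. A bystander
There are look-alikes about, which are no part of the job. What is shaped like the holder but orange is not meant. Leave any purple or red look-alike of the square_bottle alone.

How it is judged:
On the way, in this order (a step that is already met when the one before it is completed fails the run):
1. both bottles stand upright and the case lies flat on the rubber mat, all three at once (each one's middle over the mat) (x of round_bottle in the frame of mat between -0.1 and 0.1 m and y of round_bottle in the frame of mat between -0.11 and 0.11 m and z of round_bottle in the frame of mat between -0.001 and 0.008 m and angle between each of round_bottle, square_bottle, case's own z axis and vertical below 0.08 rad and x of square_bottle in the frame of mat between -0.1 and 0.1 m and y of square_bottle in the frame of mat between -0.11 and 0.11 m and z of square_bottle in the frame of mat between -0.001 and 0.008 m and x of case in the frame of mat between -0.1 and 0.1 m and y of case in the frame of mat between -0.11 and 0.11 m and z of case in the frame of mat between -0.001 and 0.008 m), for 0.2 s.
2. the holder lies flat on the floor of the steel tray (x of holder in the frame of dish between -0.075 and 0.075 m and y of holder in the frame of dish between -0.095 and 0.095 m and z of holder in the frame of dish between -0.001 and 0.007 m and angle between holder's own z axis and vertical below 0.08 rad), for 0.2 s.
At the end, for the whole second after the job is handed in: Bottles upright (0.08 rad), each within 15 mm of where it stood at the start; case flat on the floor of the caddy's bay, its length along the bay (within 0.45 rad); holder flat on the floor of the steel tray, not on the screwdriver; all released and at rest (all of step 2 and distance of each of round_bottle, square_bottle from where it was at the start of the episode below 0.015 m and angle between each of round_bottle, square_bottle, case's own z axis and vertical below 0.08 rad and x of case in the frame of caddy between 0.005 and 0.083 m and y of case in the frame of caddy between -0.025 and 0.025 m and z of case in the frame of caddy below 0.009 m and angle between the x axis of case and the y axis of caddy, either way round below 0.45 rad and linear speed of each of round_bottle, square_bottle, case, holder below 0.02 m/s); the robot touches nothing.
It fails at once if a bottle tips over (more than 0.6 rad) (angle between any of round_bottle, square_bottle's own z axis and vertical above 0.6 rad).
It fails at once if the beaker is pushed more than 30 mm from its place (distance of beaker from where it was at the start of the episode above 0.03 m).
It fails at once if the little cap is pushed more than 30 mm from its place (distance of small_cap from where it was at the start of the episode above 0.03 m).
It fails at once if a bottle is dropped or banged down on the caddy or the mat (impact over 60 N) (contact force between any of round_bottle, square_bottle and caddy above 60 N or contact force between any of round_bottle, square_bottle and mat above 60 N).
It also fails if it takes over 141 s, if anything falls off the work surface, if the arm or the gripper's body presses on something with over 40 N, if the wrist force passes 120 N, or if a joint passes its speed limit or range.

## Robot

A 6-joint arm with a two-finger parallel gripper is mounted at the origin on the work surface. World frame = base frame: x ahead of the robot, y to its left, z up, the work surface at z = 0. Lengths are in m, angles in rad, forces in N, time in s.
With the tool pointing down it reaches from about 0.3 to 0.775 m from the base axis. Payload 14.6 kg.
Tool frame: the origin (TCP) lies at the very end of the fingers, on their centre line; the grasp point (between the pads) lies 19 mm behind it (ctrl.grasp_offset is the distance from the TCP to the grasp point, in m); z points along the fingers, y is the line along which they close (so a half turn about z gives the same grasp; the last joint's range is limited). The gripper opens to 94 mm and grips with 3 to 60 N. Pads are 16 mm wide; open, the fingers measure 119 mm over their backs; the gripper's body (75 mm by 177 mm) begins 78 mm behind the grasp point.
Start: joints at [1.246, 0.3, 1.521, -0, 1.321, -0.067], TCP at [0.14, 0.532, 0.205] pointing down, gripper open.
Joint ranges: [-3.03, 3.03], [-0.79, 2.21], [0.23, 2.52], [-1.04, 4.18], [0, 3.07], [-2.55, 2.55]. Speed limits (rad/s): [2.22, 2.22, 2.57, 3.14, 3.14, 3.14].

## Interface

Orientations are given as [roll, pitch, yaw] about the fixed x, y, z axes, in that order (R = Rz(yaw) Ry(pitch) Rx(roll)).
In Python, from station import ctrl gives the robot as it stands.
- The arm moves only by the tool step_arm, never from a script. Its argument "plan" is a list that holds one entry, the list of rows, each a list of 6 numbers: the shift along the tool's x, y, z in units of 30 mm (1.0 is 30 mm), then the turn, a rotation vector about the tool's x, y, z in units of 6 degrees (1.0 is 6 degrees). In form: [[[dx, dy, dz, wx, wy, wz], ...]]. A call has 1 to 8 rows; each row is the pose to reach, as a shift and turn from the pose commanded when the call began, along the tool's axes at that moment; what a row does not reach only later rows make up. A row lasts 1/12 s, in which the tool goes at most 41.7 mm and 7.16 degrees, less where a joint would pass 70% of its speed; a pose out of reach is approached as far as the arm can. A call with a gripper value outside its range is refused whole. "grip" is the opening, from 0 (shut) to 1 (fully open), set as the call begins (left out, the last holds). The fingers move at their own pace and stop on an object; "squeeze" is the grip in N (left out, the last holds). Time passes only in rows, so rows that repeat a pose let the fingers close. It gives the time, the measured TCP pose, the force, the opening and the grip force at its end, in the units of the state.
- ctrl.get_obs(): the state, without advancing time (a new reading comes with each control period).
- ctrl.camera(name): name is "side" or "top"; returns the picture (384x512x3 uint8, red, green, blue); there is no depth.
- ctrl.camera_model(name): a dict with "intrinsics" (3x3 intrinsics, pixels), "R" (3x3) and "t" (3): a world point X has camera coordinates R X + t. Camera axes: x right, y down, z forward; pixel columns grow to the right and rows downward; lengths in m; the calibration is good to about 2 mm. A picture is of the moment at which its call begins. camera_model takes no time and is no camera call.
- ctrl.hand_in(): hands the job in; it is judged then, once.
Trained networks look in the newest picture that a camera, given by its name, has taken for a name from the list of things; names that differ only in an ending like _2 or _b are one class to them, and where a whole thing is asked for, a point or a joint stands for the part that bears it (a point fixed in the world has none). Each returns a list of dicts, best first, with "confidence" (0 to 1); they miss things now and then, are a little off and sometimes report something else, mostly with a low value. They report only what shows in the picture. A call takes as long as a camera call. They do not tell look-alikes from the thing itself.
- ctrl.masks_of(query, camera): "pixels" (384x512 bool, what is visible of it) and "at" ([column, row] in pixels, amid what is visible of it).
- ctrl.place_of(query, camera): "at" ([column, row] in pixels: a listed point, or the origin of a listed thing).
The state is a dict: "time_s": time; "qpos": joint angles; "joint_vel": joint speeds; "tau": joint torques, N m; "ee_pos": TCP position; "eef_rot": TCP orientation; "force": force on the tool from outside, world axes, zero at the start; "moment": the same for the moment, N m; "grip_width": finger opening in m; "grip_force": force on a finger pad.
Only numpy, scipy, OpenCV 4.12 (cv2) and the standard library are available. Lean on these libraries where they do the work, as an engineer would, in place of code of your own. Each camera call takes 0.05 s, during which the arm holds its last target. There are 200 camera calls.

## Working session

There is one attempt and no reset: what is moved stays moved. The work goes in short steps, Python scripts to look and compute and a tool call to move; the robot and the scene stay as the last step left them, time stands still between calls to the robot, and variables do not carry over. Pictures are saved under pics/ and viewed, at most 14 in all, crops included, and the job is handed in when it is done.

Besides the shell and the picture viewer there is one more tool, called after "Request:" as name(argument=value, ...), one argument or row to a line, values as JSON. step_arm: Moves the arm, as the interface text tells. Its arguments: {"type":"object","properties":{"plan":{"type":"array","items":{"type":"array","items":{"type":"array","items":{"type":"number"}}}},"grip":{"type":"number"},"squeeze":{"type":"number"}},"required":["plan"]}

```bash
ls; mkdir -p pics; cat > h.py <<'E'
import numpy as np, cv2
from station import ctrl
def pix2world(cam,uv,z):
    m=ctrl.camera_model(cam);K=np.array(m["intrinsics"]);R=np.array(m["R"]);t=np.array(m["t"])
    d=R.T@np.linalg.solve(K,[uv[0],uv[1],1.]);c=-R.T@t
    return c+d*(z-c[2])/d[2]
def w2p(cam,X):
    m=ctrl.camera_model(cam);p=np.array(m["intrinsics"])@(np.array(m["R"])@np.array(X)+np.array(m["t"]));return p[:2]/p[2]
def save(cam,name,box=None,scale=1.5):
    im=ctrl.camera(cam)
    if box: im=im[box[1]:box[3],box[0]:box[2]]
    cv2.imwrite(f"pics/{name}.png",cv2.resize(im[:,:,::-1],None,fx=scale,fy=scale,interpolation=cv2.INTER_CUBIC))
E
python3 - <<'E'
from h import *
np.set_printoptions(precision=4,suppress=True)
save("top","t0");save("side","s0")
for c in("top","side"):
    m=ctrl.camera_model(c);R=np.array(m["R"]);print(c,-R.T@m["t"],R[2])
    for n,z in [("caddy",0),("round_bottle",.004),("square_bottle",.004),("case",.028),("holder",.004),("mat",0),("dish",0),("small_cap",.004),("beaker",0)]:
        print(n,[(round(d["confidence"],2),np.round(d["at"]),pix2world(c,d["at"],z)[:2]) for d in ctrl.place_of(n,c)[:3]])
print(ctrl.get_obs())
E
```

```text
pics
top [ 0.4385 -0.0163  1.225 ] [ 0.0694  0.0018 -0.9976]
caddy [(0.58, array([342., 189.]), array([ 0.5015, -0.3143]))]
round_bottle [(0.63, array([353., 202.]), array([ 0.457 , -0.3521]))]
square_bottle [(0.97, array([263., 227.]), array([ 0.3684, -0.044 ])), (0.6, array([377., 242.]), array([ 0.3202, -0.4331])), (0.57, array([331., 201.]), array([ 0.459 , -0.2756]))]
case [(0.6, array([343., 170.]), array([ 0.5641, -0.3107]))]
holder [(0.64, array([340., 177.]), array([ 0.5438, -0.3072])), (0.56, array([328., 256.]), array([ 0.2732, -0.2645]))]
mat [(0.57, array([168., 181.]), array([0.5221, 0.2878]))]
dish [(0.74, array([247., 174.]), array([0.5499, 0.0159]))]
small_cap [(0.42, array([341., 188.]), array([ 0.5061, -0.3123])), (0.35, array([320., 164.]), array([ 0.5858, -0.2389]))]
beaker [(0.79, array([228., 110.]), array([0.7749, 0.0863])), (0.31, array([344., 173.]), array([ 0.557 , -0.3228]))]
side [ 0.2586 -0.8138  0.8784] [ 0.2491  0.6638 -0.7052]
caddy [(0.84, array([285., 283.]), array([ 0.5155, -0.32  ])), (0.29, array([296., 250.]), array([ 0.5865, -0.2376]))]
round_b
[... 613 characters left out ...]
286., 283.]), array([ 0.5167, -0.3204]))]
small_cap [(0.51, array([299., 249.]), array([ 0.5929, -0.2387]))]
beaker [(0.69, array([304., 160.]), array([0.772 , 0.0908])), (0.31, array([256., 277.]), array([ 0.4554, -0.2764]))]
{'time_s': 1.0, 'qpos': array([ 1.2464,  0.2999,  1.521 ,  0.    ,  1.3207, -0.0666]), 'joint_vel': array([ 0.0014, -0.0001,  0.0002,  0.    , -0.0011,  0.0007]), 'tau': array([  0.0037, -53.1645, -35.2949,   0.071 ,   0.0211,   0.0001]), 'ee_pos': array([0.1402, 0.5318, 0.2054]), 'eef_rot': array([-3.1416, -0.    ,  2.8837]), 'force': array([-0.8673, -0.2743, -0.3146]), 'moment': array([-0.0372,  0.0037, -0.0227]), 'grip_force': 0.0, 'grip_width': 0.09407785603710833}
```

View pics/t0.png

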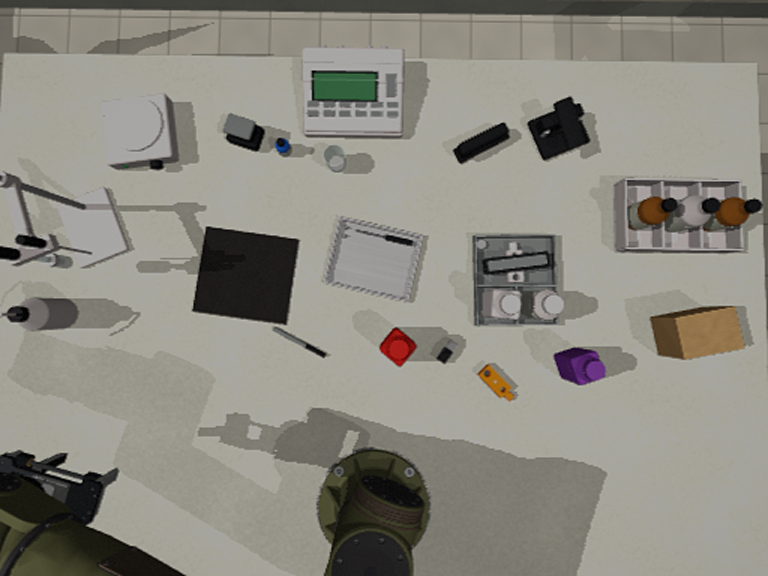

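View pics/s0.png

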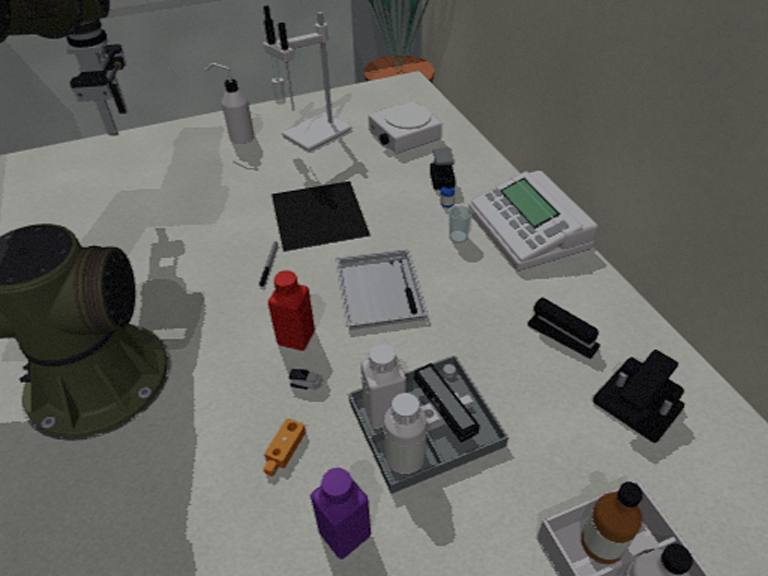

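The top view shows the caddy around (515,280), with the square bottle's cap at (508,303) and the round one's at (547,305), both on the robot side. The case is at (517,263), the mat at (245,275) and the tray at (375,258), with its screwdriver on the far side. Next I'll zoom in and fit the outlines.

```bash
cat > fit.py <<'E'
from h import *
np.set_printoptions(precision=4,suppress=True)
for c in("top","side"):
    ctrl.camera(c)
    for n,z in [("mat",.003),("dish",.016),("caddy",.028),("case",.054)]:
        for d in ctrl.masks_of(n,c)[:1]:
            ct=max(cv2.findContours(d["pixels"].astype(np.uint8),0,1)[0],key=cv2.contourArea)[:,0]
            W=np.array([pix2world(c,p,z)[:2] for p in ct],np.float32)
            r=cv2.minAreaRect(W*1000);print(c,n,round(d["confidence"],2),[np.round(v,1) for v in r])
    for n in ("round_bottle","square_bottle"):
        for d in ctrl.masks_of(n,c)[:3]:
            print(c,n,round(d["confidence"],2),np.round(d["at"]),d["pixels"].sum())
E
python3 fit.py; python3 -c "
from h import *
save('top','t1',(300,145,390,225),8);save('side','s1',(225,220,345,330),6)"
```

```text
top mat 0.87 [array([513.3, 303.1]), array([219.8, 200.5]), np.float64(82.4)]
top dish 0.95 [array([555.8,   8.9]), array([202.5, 168. ]), np.float64(76.8)]
top caddy 0.82 [array([ 509.7, -314.1]), array([207.1, 191.6]), np.float64(1.4)]
top case 0.97 [array([ 545.6, -308.5]), array([ 37.2, 148.8]), np.float64(7.6)]
top round_bottle 0.97 [360. 202.] 475
top square_bottle 0.82 [266. 229.] 421
top square_bottle 0.75 [335. 201.] 493
top square_bottle 0.68 [387. 242.] 647
side mat 0.77 [array([513.6, 300.1]), array([229.2, 200.6]), np.float64(82.8)]
side dish 0.8 [array([554.9,   4.3]), array([216.9, 160.7]), np.float64(78.0)]
side caddy 0.72 [array([ 508.9, -320.7]), array([213.6, 200.9]), np.float64(1.6)]
side case 0.57 [array([ 542.6, -318.6]), array([ 44.1, 153. ]), np.float64(6.5)]
side round_bottle 0.68 [269. 292.] 1273
side square_bottle 0.97 [227. 339.] 1726
side square_bottle 0.77 [252. 257.] 1117
side square_bottle 0.7 [196. 209.] 1298
```

View pics/t1.png

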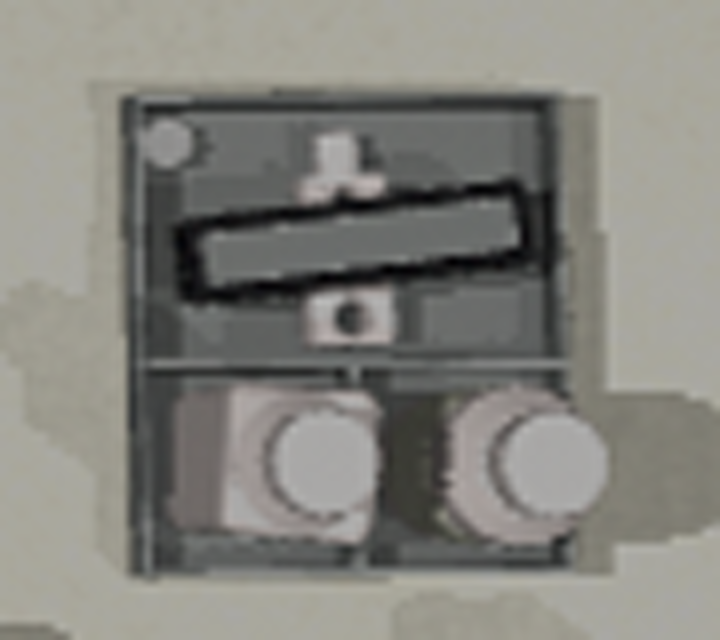

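View pics/s1.png

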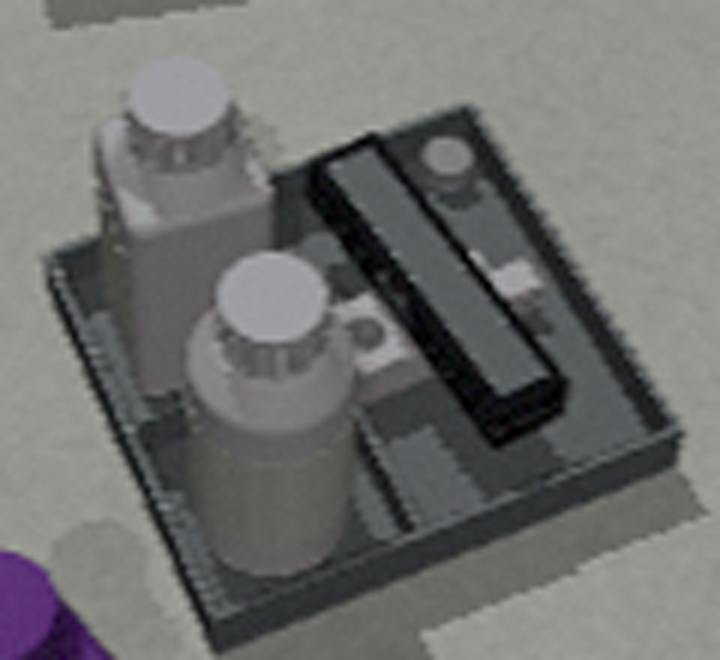

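The crops show the square bottle's cap at top (325,464)/8 and the round one's at (553,465)/8. The holder's lug points away from the robot at (338,150), its big hole is at (351,318), and the case is turned about 7°.

```bash
python3 - <<'E'
from h import *
np.set_printoptions(precision=4,suppress=True)
T=lambda u,v:(300+(u+.0)/8,145+v/8.); S=lambda u,v:(225+u/6.,220+v/6.)
print("sq",pix2world("top",T(325,464),.164),pix2world("side",S(179,97),.164))
print("rd",pix2world("top",T(553,465),.152),pix2world("side",S(273,298),.152))
for n,p in dict(hole=(351,318),lugend=(338,132),bl=(308,345),br=(396,343),tl=(300,195),tr=(385,192)).items(): print(n,pix2world("top",T(*p),.028))
print("lug z22",pix2world("top",T(338,132),.022), "scap",pix2world("top",T(168,143),.018))
for p in [(124,97),(555,95),(570,572),(130,574)]: print("caddy",pix2world("top",T(*p),.028))
for p in [(45,258),(470,107),(682,432),(218,620)]: print("caddyside",pix2world("side",S(*p),.028))
for p in [(174,232),(520,182),(527,258),(186,303)]: print("case",pix2world("top",T(*p),.054))
for p in [(310,180),(375,137),(568,378),(500,415)]: print("caseside",pix2world("side",S(*p),.054))
E
```

```text
sq [ 0.4511 -0.271   0.164 ] [ 0.4554 -0.2744  0.164 ]
rd [ 0.452  -0.3602  0.152 ] [ 0.456  -0.3635  0.152 ]
hole [ 0.5146 -0.3149  0.028 ]
lugend [ 0.5938 -0.3096  0.028 ]
bl [ 0.5029 -0.2966  0.028 ]
br [ 0.5042 -0.3339  0.028 ]
tl [ 0.5667 -0.2934  0.028 ]
tr [ 0.5684 -0.3295  0.028 ]
lug z22 [ 0.5946 -0.3111  0.022 ] scap [ 0.5894 -0.2391  0.018 ]
caddy [ 0.6076 -0.2185  0.028 ]
caddy [ 0.611  -0.4021  0.028 ]
caddy [ 0.4087 -0.4067  0.028 ]
caddy [ 0.4053 -0.2215  0.028 ]
caddyside [ 0.408  -0.2311  0.028 ]
caddyside [ 0.6112 -0.2271  0.028 ]
caddyside [ 0.6155 -0.4071  0.028 ]
caddyside [ 0.4141 -0.411   0.028 ]
case [ 0.5477 -0.235   0.054 ]
case [ 0.5706 -0.3789  0.054 ]
case [ 0.5389 -0.3815  0.054 ]
case [ 0.5182 -0.24    0.054 ]
caseside [ 0.5204 -0.2543  0.054 ]
caseside [ 0.5555 -0.2441  0.054 ]
caseside [ 0.5754 -0.3815  0.054 ]
caseside [ 0.5431 -0.3862  0.054 ]
```

Request:
step_arm(
  plan=[
    [[-1,-0.83,-0.13,0,0,1.15],[-2,-1.66,-0.26,0,0,2.3],[-3,-2.49,-0.4,0,0,3.45],[-4,-3.3,-0.53,0,0,4.6],[-5,-4.15,-0.66,0,0,5.75],[-6,-5,-0.8,0,0,6.9],[-7,-5.8,-0.93,0,0,8],[-8,-6.6,-1.06,0,0,9.2]],
  ],
  grip=1,
  squeeze=40,
)

```text
time_s: 2.47
ee_pos: [0.3224, 0.2775, 0.2377]
eef_rot: [3.141, -0.0, 1.916]
force: [1.3, 0.1, 0.1]
grip_width: 0.0939
grip_force: 0.0
```

```bash
cat > rel.py <<'E'
# usage: rel.py x y z yaw [x y z yaw ...] : shift/turn in units from the present pose to each
import sys
from h import *
from scipy.spatial.transform import Rotation as Ro
o=ctrl.get_obs();R=Ro.from_euler("xyz",o["eef_rot"]);p=np.array(o["ee_pos"])
print("t",round(o["time_s"],1),"pos",np.round(p,4),"rot",np.round(o["eef_rot"],3),"w",round(o["grip_width"],4),"gf",round(o["grip_force"],1))
a=list(map(float,sys.argv[1:]))
for i in range(0,len(a),4):
    T=Ro.from_euler("xyz",[np.pi,0,a[i+3]])
    print(np.round(np.r_[R.inv().apply(np.array(a[i:i+3])-p)/.03,np.degrees((R.inv()*T).as_rotvec())/6],2))
E
python3 rel.py .4535 -.2727 .26 1.571 .4535 -.2727 .142 1.571
```

```text
t 2.5 pos [0.3224 0.2775 0.2377] rot [ 3.141 -0.     1.916] w 0.0939 gf 0.0
[-1.874e+01 -2.090e+00 -7.500e-01  1.000e-02 -0.000e+00  3.290e+00]
[-1.874e+01 -2.090e+00  3.190e+00  1.000e-02 -0.000e+00  3.290e+00]
```

Request:
step_arm(
  plan=[
    [[-1.3,-0.15,-0.1,0,0,0.6],[-2.6,-0.3,-0.2,0,0,1.2],[-3.9,-0.4,-0.3,0,0,1.8],[-5.2,-0.6,-0.4,0,0,2.4],[-6.5,-0.7,-0.5,0,0,3.0],[-7.8,-0.87,-0.6,0,0,3.29],[-9.1,-1.0,-0.7,0,0,3.29],[-10.4,-1.16,-0.75,0,0,3.29]],
  ],
)

```text
time_s: 3.13
ee_pos: [0.3962, -0.0279, 0.2604]
eef_rot: [3.14, 0.0, 1.576]
force: [0.9, -0.0, 0.0]
grip_width: 0.0941
grip_force: 0.0
```

```bash
python3 rel.py .4535 -.2727 .26 1.571 .4535 -.2727 .142 1.571
```

```text
t 3.1 pos [ 0.3962 -0.0279  0.2604] rot [3.14  0.    1.576] w 0.0941 gf 0.0
[-8.17  1.86  0.02  0.01  0.    0.05]
[-8.17  1.86  3.95  0.01  0.    0.05]
```

Request:
step_arm(
  plan=[
    [[-1.2,0.27,0,0,0,0],[-2.4,0.54,0,0,0,0],[-3.6,0.82,0,0,0,0],[-4.8,1.1,0,0,0,0],[-6,1.35,0,0,0,0],[-7.2,1.63,0,0,0,0],[-8,1.8,0,0,0,0],[-8,1.8,0,0,0,0]],
  ],
)

```text
time_s: 3.8
ee_pos: [0.4516, -0.2691, 0.2589]
eef_rot: [-3.141, -0.0, 1.573]
force: [-1.1, 0.6, -0.3]
grip_width: 0.094
grip_force: 0.0
```

```bash
python3 rel.py .4535 -.2727 .26 1.571 .4535 -.2727 .142 1.571; python3 -c "
from h import *
save('side','s2',(200,170,345,330),4)"
```

```text
t 3.8 pos [ 0.4516 -0.2691  0.2589] rot [-3.141 -0.     1.573] w 0.094 gf 0.0
[-0.12  0.06 -0.04 -0.01 -0.    0.02]
[-0.12  0.07  3.9  -0.01 -0.    0.02]
```

View pics/s2.png

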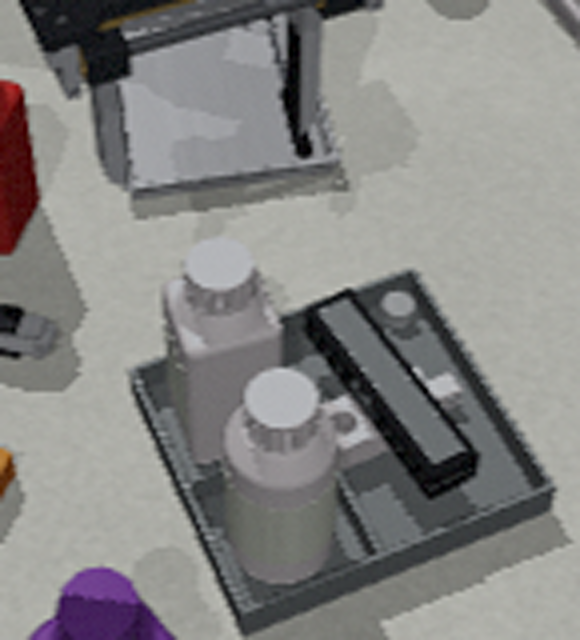

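The side crop shows the open fingers, with tips at (115,180) and (308,150), straddling the square bottle's cap at (220,265). They are centred on it, so I'll descend.

Request:
step_arm(
  plan=[
    [[-0.1,0.05,0.8,0,0,0],[-0.1,0.05,1.6,0,0,0],[-0.1,0.05,2.4,0,0,0],[-0.1,0.05,3.2,0,0,0],[-0.1,0.05,3.7,0,0,0],[-0.1,0.05,3.9,0,0,0],[-0.1,0.05,3.9,0,0,0]],
  ],
)

```text
time_s: 4.43
ee_pos: [0.4527, -0.2675, 0.142]
eef_rot: [-3.14, -0.001, 1.577]
force: [-0.8, 1.1, 0.3]
grip_width: 0.0935
grip_force: 0.0
```

Request:
step_arm(
  plan=[
    [[0,0,0,0,0,0],[0,0,0,0,0,0],[0,0,0,0,0,0],[0,0,0,0,0,0],[0,0,0,0,0,0],[0,0,0,0,0,0]],
  ],
  grip=0,
)

```text
time_s: 4.93
ee_pos: [0.4531, -0.2686, 0.1431]
eef_rot: [3.141, 0.0, 1.576]
force: [0.1, -1.1, 0.5]
grip_width: 0.0575
grip_force: 0.0
```

Request:
step_arm(
  plan=[
    [[0,0,0,0,0,0],[0,0,0,0,0,0],[0,0,0,0,0,0],[0,0,0,0,0,0],[0,0,0,0,0,0],[0,0,-0.3,0,0,0],[0,0,-0.8,0,0,0]],
  ],
)

```text
time_s: 5.52
ee_pos: [0.4522, -0.268, 0.1658]
eef_rot: [-3.138, -0.002, 1.576]
force: [-0.7, 0.0, -4.7]
grip_width: 0.0392
grip_force: 40.0
```

```bash
python3 rel.py .455 -.268 .205 1.571 .45 .22 .205 1.571
```

```text
t 5.5 pos [ 0.4522 -0.268   0.1658] rot [-3.138e+00 -2.000e-03  1.576e+00] w 0.0392 gf 40.0
[ 0.    0.09 -1.31 -0.03 -0.02  0.05]
[16.27  0.02 -1.27 -0.03 -0.02  0.05]
```

Request:
step_arm(
  plan=[
    [[0,0,-0.6,0,0,0],[0,0,-1.2,0,0,0],[0.5,0,-1.3,0,0,0],[1.4,0,-1.3,0,0,0],[2.5,0,-1.3,0,0,0],[3.6,0,-1.3,0,0,0],[4.7,0,-1.3,0,0,0],[5.8,0,-1.3,0,0,0]],
  ],
)

```text
time_s: 6.18
ee_pos: [0.4512, -0.0925, 0.2055]
eef_rot: [-3.141, -0.0, 1.576]
force: [1.4, 0.1, -3.4]
grip_width: 0.0393
grip_force: 40.0
```

Request:
step_arm(
  plan=[
    [[1.1,0,0,0,0,0],[2.2,0,0,0,0,0],[3.3,0,0,0,0,0],[4.4,0,0,0,0,0],[5.5,0,0,0,0,0],[6.6,0,0,0,0,0],[7.7,0,0,0,0,0],[8.8,0,0,0,0,0]],
  ],
)

```text
time_s: 6.85
ee_pos: [0.4495, 0.1714, 0.2056]
eef_rot: [-3.141, 0.0, 1.577]
force: [0.1, 0.1, -3.9]
grip_width: 0.0397
grip_force: 40.0
```

```bash
python3 rel.py .45 .22 .205 1.571 .45 .22 .143 1.571
```

```text
t 6.8 pos [0.4495 0.1714 0.2056] rot [-3.141  0.     1.577] w 0.0397 gf 40.0
[ 1.62  0.03  0.02 -0.01  0.    0.05]
[ 1.62  0.03  2.09 -0.01  0.    0.05]
```

Request:
step_arm(
  plan=[
    [[0.8,0,0,0,0,0],[1.5,0,0,0,0,0],[1.5,0,0.6,0,0,0],[1.5,0,1.2,0,0,0],[1.5,0,1.7,0,0,0],[1.5,0,1.9,0,0,0],[1.5,0,2.0,0,0,0],[1.5,0,2.0,0,0,0]],
  ],
)

```text
time_s: 7.52
ee_pos: [0.45, 0.2145, 0.1457]
eef_rot: [-3.141, 0.0, 1.576]
force: [-0.6, 0.7, -3.3]
grip_width: 0.0394
grip_force: 40.0
```

Request:
step_arm(
  plan=[
    [[0,0,0.03,0,0,0],[0,0,0.06,0,0,0],[0,0,0.09,0,0,0],[0,0,0.09,0,0,0]],
  ],
)

```text
time_s: 7.85
ee_pos: [0.4504, 0.2145, 0.1433]
eef_rot: [3.141, -0.0, 1.576]
force: [-0.6, 0.4, -4.4]
grip_width: 0.0389
grip_force: 40.0
```

Request:
step_arm(
  plan=[
    [[0,0,0.04,0,0,0],[0,0,0.06,0,0,0],[0,0,0.06,0,0,0]],
  ],
)

```text
time_s: 8.1
ee_pos: [0.4506, 0.2146, 0.1417]
eef_rot: [3.141, -0.0, 1.576]
force: [-0.4, -0.3, 0.1]
grip_width: 0.0392
grip_force: 40.0
```

Request:
step_arm(
  plan=[
    [[0,0,0,0,0,0],[0,0,0,0,0,0],[0,0,0,0,0,0],[0,0,0,0,0,0],[0,0,0,0,0,0],[0,0,-0.5,0,0,0],[0,0,-1.5,0,0,0],[0,0,-2.5,0,0,0]],
  ],
  grip=1,
)

```text
time_s: 8.77
ee_pos: [0.4498, 0.2143, 0.2167]
eef_rot: [-3.14, 0.001, 1.576]
force: [0.6, 0.4, 0.8]
grip_width: 0.0892
grip_force: 0.0
```

Request:
step_arm(
  plan=[
    [[-1.3,0,-0.3,0,0,0],[-2.6,0,-0.5,0,0,0],[-3.9,0,-0.5,0,0,0],[-5.2,0,-0.5,0,0,0],[-6.5,0,-0.5,0,0,0],[-7.8,0,-0.5,0,0,0],[-9.1,0,-0.5,0,0,0],[-10.4,0,-0.5,0,0,0]],
  ],
)

```text
time_s: 9.43
ee_pos: [0.4516, -0.0994, 0.2314]
eef_rot: [3.141, 0.0, 1.577]
force: [-0.1, -0.0, -0.2]
grip_width: 0.0939
grip_force: 0.0
```

```bash
python3 rel.py .454 -.362 .235 1.571 .454 -.362 .13 1.571
```

```text
t 9.4 pos [ 0.4516 -0.0994  0.2314] rot [3.141 0.    1.577] w 0.0939 gf 0.0
[-8.75  0.03 -0.12  0.    0.    0.05]
[-8.75  0.03  3.38  0.    0.    0.05]
```

Request:
step_arm(
  plan=[
    [[-1.3,0,0,0,0,0],[-2.6,0,0,0,0,0],[-3.9,0,0,0,0,0],[-5.2,0,0,0,0,0],[-6.5,0,0,0,0,0],[-7.8,0,0,0,0,0],[-8.7,0.05,0,0,0,0],[-8.7,0.05,0,0,0,0]],
  ],
)

```text
time_s: 10.1
ee_pos: [0.4542, -0.3626, 0.2303]
eef_rot: [-3.141, -0.0, 1.573]
force: [0.0, -0.1, -0.1]
grip_width: 0.0938
grip_force: 0.0
```

Request:
step_arm(
  plan=[
    [[0,0,0.8,0,0,0],[0,0,1.6,0,0,0],[0,0,2.4,0,0,0],[0,0,3.0,0,0,0],[0,0,3.3,0,0,0],[0,0,3.4,0,0,0],[0,0,3.4,0,0,0]],
  ],
)

```text
time_s: 10.68
ee_pos: [0.4552, -0.3583, 0.1293]
eef_rot: [-3.141, -0.0, 1.577]
force: [-0.1, -0.4, -0.2]
grip_width: 0.0939
grip_force: 0.0
```

Request:
step_arm(
  plan=[
    [[0,0,0,0,0,0],[0,0,0,0,0,0],[0,0,0,0,0,0],[0,0,0,0,0,0],[0,0,0,0,0,0],[0,0,0,0,0,0],[0,0,0,0,0,0],[0,0,0,0,0,0]],
  ],
  grip=0,
)

```text
time_s: 11.35
ee_pos: [0.4551, -0.3585, 0.1293]
eef_rot: [-3.142, 0.0, 1.577]
force: [-0.8, -0.3, 0.5]
grip_width: 0.0443
grip_force: 0.0
```

Request:
step_arm(
  plan=[
    [[0,0,0,0,0,0],[0,0,0,0,0,0],[0,0,0,0,0,0],[0,0,0,0,0,0]],
  ],
)

```text
time_s: 11.68
ee_pos: [0.455, -0.3585, 0.1292]
eef_rot: [-3.141, -0.0, 1.576]
force: [-1.9, 0.2, 1.5]
grip_width: 0.0394
grip_force: 40.0
```

Request:
step_arm(
  plan=[
    [[0,0,-0.4,0,0,0],[0,0,-1.2,0,0,0],[0,0,-2,0,0,0],[0.6,0,-2.9,0,0,0],[1.4,0,-3.7,0,0,0],[2.3,0,-4.4,0,0,0],[3.3,0,-5,0,0,0],[4.4,0,-5.5,0,0,0]],
  ],
)

```text
time_s: 12.35
ee_pos: [0.454, -0.2255, 0.2963]
eef_rot: [3.14, 0.001, 1.576]
force: [1.6, -0.2, -2.5]
grip_width: 0.0392
grip_force: 40.0
```

Request:
step_arm(
  plan=[
    [[1.2,0,-0.3,0,0,0],[2.4,0,-0.6,0,0,0],[3.6,0,-0.8,0,0,0],[4.8,0,-0.8,0,0,0],[6,0,-0.8,0,0,0],[7.2,0,-0.8,0,0,0],[8.4,0,-0.8,0,0,0],[9.6,0,-0.8,0,0,0]],
  ],
)

```text
time_s: 13.02
ee_pos: [0.452, 0.0632, 0.3191]
eef_rot: [3.141, -0.0, 1.576]
force: [1.6, -0.2, -3.3]
grip_width: 0.0392
grip_force: 40.0
```

Request:
step_arm(
  plan=[
    [[1.2,0,0,0,0,0],[2.4,0,0,0,0,0],[3.6,0,0,0,0,0],[4.8,0,0,0,0,0],[6,0,0,0,0,0],[7.2,0,0,0,0,0],[8.4,0,0,0,0,0],[9.6,0,0,0,0,0]],
  ],
)

```text
time_s: 13.68
ee_pos: [0.4504, 0.3512, 0.3189]
eef_rot: [3.141, -0.0, 1.577]
force: [-0.1, -0.2, -2.3]
grip_width: 0.0397
grip_force: 40.0
```

```bash
python3 rel.py .45 .375 .3 1.571 .45 .375 .13 1.571
```

```text
t 13.7 pos [0.4504 0.3512 0.3189] rot [ 3.141 -0.     1.577] w 0.0397 gf 40.0
[ 0.79 -0.01  0.63  0.   -0.    0.05]
[ 0.79 -0.01  6.3   0.   -0.    0.05]
```

Request:
step_arm(
  plan=[
    [[0.6,0,0,0,0,0],[0.8,0,0.7,0,0,0],[0.8,0,1.5,0,0,0],[0.8,0,2.4,0,0,0],[0.8,0,3.3,0,0,0],[0.8,0,4.1,0,0,0],[0.8,0,4.7,0,0,0],[0.8,0,5.1,0,0,0]],
  ],
)

```text
time_s: 14.35
ee_pos: [0.4503, 0.3731, 0.1637]
eef_rot: [-3.14, 0.001, 1.577]
force: [-0.1, -0.3, -2.7]
grip_width: 0.0391
grip_force: 40.0
```

Request:
step_arm(
  plan=[
    [[0,0,0.4,0,0,0],[0,0,0.7,0,0,0],[0,0,0.95,0,0,0],[0,0,1.1,0,0,0],[0,0,1.15,0,0,0],[0,0,1.15,0,0,0]],
  ],
)

```text
time_s: 14.85
ee_pos: [0.451, 0.3736, 0.1309]
eef_rot: [3.141, -0.0, 1.577]
force: [-0.1, -0.6, -3.4]
grip_width: 0.0392
grip_force: 40.0
```

Still about 2.7 mm to go.

Request:
step_arm(
  plan=[
    [[0,0,0.04,0,0,0],[0,0,0.07,0,0,0],[0,0,0.09,0,0,0],[0,0,0.09,0,0,0]],
  ],
)

```text
time_s: 15.18
ee_pos: [0.451, 0.3736, 0.1282]
eef_rot: [3.141, -0.0, 1.577]
force: [-0.6, -0.5, -2.8]
grip_width: 0.0394
grip_force: 40.0
```

Request:
step_arm(
  plan=[
    [[0,0,0.02,0,0,0],[0,0,0.03,0,0,0],[0,0,0.03,0,0,0]],
  ],
)

```text
time_s: 15.43
ee_pos: [0.4511, 0.3738, 0.1282]
eef_rot: [3.141, -0.001, 1.577]
force: [-3.2, -0.7, 6.0]
grip_width: 0.0394
grip_force: 40.0
```

Request:
step_arm(
  plan=[
    [[0,0,0,0,0,0],[0,0,0,0,0,0],[0,0,0,0,0,0],[0,0,0,0,0,0],[0,0,-0.5,0,0,0],[0,0,-1.5,0,0,0],[0,0,-2.5,0,0,0],[0,0,-3.3,0,0,0]],
  ],
  grip=0.68,
)

```text
time_s: 16.1
ee_pos: [0.451, 0.3736, 0.2283]
eef_rot: [3.141, -0.001, 1.577]
force: [0.0, -0.0, 1.7]
grip_width: 0.064
grip_force: 0.0
```

Request:
step_arm(
  plan=[
    [[-1.3,0,0,0,0,0],[-2.6,0,0,0,0,0],[-3.9,0.1,0,0,0,0],[-5.2,0.3,0,0,0,0],[-6.5,0.5,0,0,0,0],[-7.8,0.7,0,0,0,0],[-9.1,0.9,0,0,0,0],[-10.4,1.1,0,0,0,0]],
  ],
)

```text
time_s: 16.77
ee_pos: [0.4856, 0.0598, 0.2264]
eef_rot: [3.141, -0.0, 1.577]
force: [1.0, -0.5, 0.7]
grip_width: 0.0637
grip_force: 0.0
```

```bash
python3 rel.py .546 -.313 .15 1.70; python3 -c "
from h import *
save('top','t2',(100,120,400,270),2.6)
for n,z in (('round_bottle',.003),('square_bottle',.003)):
  print(n,[(round(d['confidence'],2),pix2world('top',d['at'],z)[:2]) for d in ctrl.place_of(n,'top')[:4]])"; python3 fit.py | grep -E "case|caddy"
```

```text
t 16.8 pos [0.4856 0.0598 0.2264] rot [ 3.141 -0.     1.577] w 0.0637 gf 0.0
[-1.244e+01  1.940e+00  2.550e+00  1.000e-02  0.000e+00 -1.180e+00]
round_bottle [(0.94, array([0.45297695, 0.38683069]))]
square_bottle [(0.74, array([ 0.31540595, -0.43985152])), (0.61, array([0.51448623, 0.29203444])), (0.58, array([ 0.35965256, -0.0534094 ])), (0.5, array([0.45086704, 0.21512274]))]
top caddy 0.9 [array([ 509.3, -312.5]), array([206.5, 188.2]), np.float64(1.3)]
top case 0.64 [array([ 546.2, -308.9]), array([ 37.5, 149.6]), np.float64(7.1)]
side caddy 0.97 [array([ 508.7, -321.8]), array([210.8, 198. ]), np.float64(1.3)]
side case 0.63 [array([ 543.2, -318.9]), array([ 44.8, 156. ]), np.float64(7.3)]
```

View pics/t2.png

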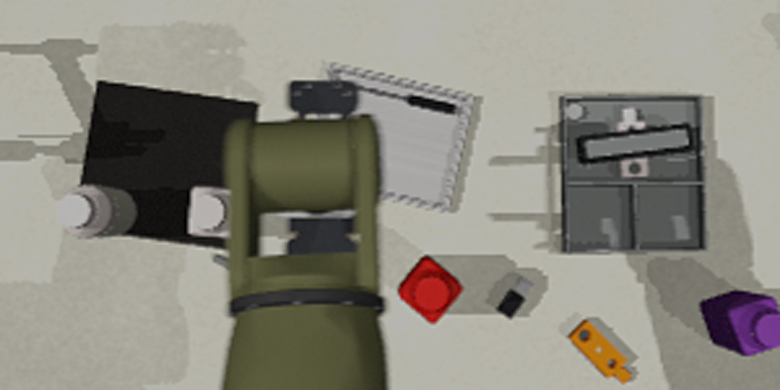

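The picture shows both bottles upright on the mat at (85,210) and (208,210), and the caddy compartments empty. Now the case.

Request:
step_arm(
  plan=[
    [[-1.3,0.2,0,0,0,-0.2],[-2.6,0.4,0,0,0,-0.5],[-3.9,0.6,0,0,0,-0.8],[-5.2,0.8,0,0,0,-1.1],[-6.5,1.0,0,0,0,-1.2],[-7.8,1.2,0,0,0,-1.2],[-9.1,1.4,0,0,0,-1.2],[-10.4,1.6,0,0,0,-1.2]],
  ],
)

```text
time_s: 18.28
ee_pos: [0.5353, -0.2521, 0.2262]
eef_rot: [3.142, 0.0, 1.702]
force: [0.3, 1.5, 0.2]
grip_width: 0.0636
grip_force: 0.0
```

```bash
python3 rel.py .546 -.313 .15 1.70  .546 -.313 .033 1.70
```

```text
t 18.3 pos [ 0.5353 -0.2521  0.2262] rot [3.142 0.    1.702] w 0.0636 gf 0.0
[-2.06  0.09  2.54  0.    0.    0.02]
[-2.06  0.09  6.44  0.    0.    0.02]
```

Request:
step_arm(
  plan=[
    [[-1,0.05,0.5,0,0,0],[-2.05,0.1,1.2,0,0,0],[-2.05,0.1,2.2,0,0,0],[-2.05,0.1,3.2,0,0,0],[-2.05,0.1,4.0,0,0,0],[-2.05,0.1,4.6,0,0,0],[-2.05,0.1,4.9,0,0,0],[-2.05,0.1,4.9,0,0,0]],
  ],
)

```text
time_s: 18.95
ee_pos: [0.5458, -0.3102, 0.0772]
eef_rot: [-3.139, -0.002, 1.702]
force: [-0.5, -0.4, 0.6]
grip_width: 0.0638
grip_force: 0.0
```

```bash
python3 rel.py .546 -.313 .033 1.70; python3 -c "
from h import *
save('side','s3',(225,180,345,300),5)"
```

```text
t 18.9 pos [ 0.5458 -0.3102  0.0772] rot [-3.139e+00 -2.000e-03  1.702e+00] w 0.0638 gf 0.0
[-0.1  -0.    1.47 -0.02 -0.02  0.02]
```

View pics/s3.png

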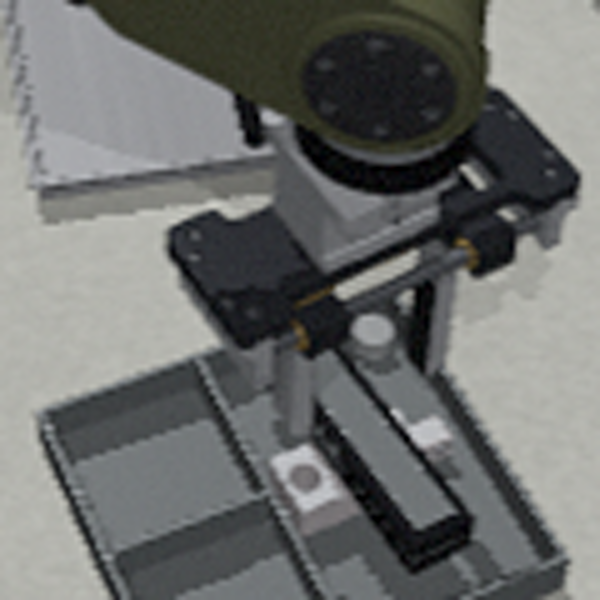

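The fingers hang on either side of the case, with tips at (298,435) and (432,370). I'll check that midpoint against the calibration, then descend.

```bash
python3 -c "
from h import *
print((w2p('side',[.5458,-.312,.0772])-[225,180])*5, pix2world('side',(225+365/5,180+402/5),.0772))"
```

```text
[355.24010431 393.82614442] [ 0.54806206 -0.31811008  0.0772    ]
```

Request:
step_arm(
  plan=[
    [[-0.05,0,0.5,0,0,0],[-0.05,0,1.0,0,0,0],[-0.05,0,1.3,0,0,0],[-0.05,0,1.45,0,0,0],[-0.05,0,1.45,0,0,0]],
  ],
)

```text
time_s: 19.42
ee_pos: [0.5467, -0.3121, 0.0357]
eef_rot: [-3.141, -0.0, 1.702]
force: [-0.7, 0.1, 0.2]
grip_width: 0.0643
grip_force: 0.0
```

Request:
step_arm(
  plan=[
    [[0,0,0.08,0,0,0],[0,0,0.08,0,0,0],[0,0,0.08,0,0,0],[0,0,0.08,0,0,0],[0,0,0.08,0,0,0],[0,0,0.08,0,0,0],[0,0,0.08,0,0,0]],
  ],
  grip=0,
  squeeze=25,
)

```text
time_s: 20.0
ee_pos: [0.5469, -0.3122, 0.0337]
eef_rot: [3.141, 0.0, 1.702]
force: [-0.6, -0.7, 3.9]
grip_width: 0.0361
grip_force: 25.0
```

Request:
step_arm(
  plan=[
    [[0,0,-0.5,0,0,0],[0,0,-1.2,0,0,0],[0.3,0.05,-2,0,0,0],[1.2,0.23,-2.8,0,0,0.2],[2.3,0.45,-3.2,0,0,0.5],[3.5,0.7,-3.3,0,0,0.8],[4.7,0.95,-3.3,0,0,1.1],[5.9,1.2,-3.3,0,0,1.25]],
  ],
)

```text
time_s: 20.67
ee_pos: [0.5589, -0.1303, 0.1325]
eef_rot: [3.141, 0.0, 1.569]
force: [1.5, -0.3, -1.7]
grip_width: 0.0358
grip_force: 25.0
```

```bash
python3 rel.py .585 .30 .13 1.571
```

```text
t 20.7 pos [ 0.5589 -0.1303  0.1325] rot [3.141 0.    1.569] w 0.0358 gf 25.0
[14.35  0.84  0.08  0.    0.   -0.02]
```

Request:
step_arm(
  plan=[
    [[1.2,0.1,0,0,0,0],[2.4,0.2,0,0,0,0],[3.6,0.3,0,0,0,0],[4.8,0.45,0,0,0,0],[6,0.6,0,0,0,0],[7.2,0.8,0,0,0,0],[8.4,0.8,0,0,0,0],[9.6,0.8,0,0,0,0]],
  ],
)

```text
time_s: 21.33
ee_pos: [0.5827, 0.1579, 0.1319]
eef_rot: [-3.141, 0.0, 1.571]
force: [1.6, 0.6, -1.3]
grip_width: 0.0355
grip_force: 25.0
```

Request:
step_arm(
  plan=[
    [[1.2,0,0,0,0,0],[2.4,0,0,0,0,0],[3.5,0,0,0,0,0],[4.3,0,0.4,0,0,0],[4.6,0,1.1,0,0,0],[4.6,0,1.9,0,0,0],[4.6,0,2.6,0,0,0],[4.6,0,3.0,0,0,0]],
  ],
)

```text
time_s: 22.0
ee_pos: [0.5817, 0.2939, 0.0392]
eef_rot: [-3.138, 0.002, 1.572]
force: [-0.5, -0.1, -0.8]
grip_width: 0.0358
grip_force: 25.0
```

```bash
python3 rel.py .585 .30 .009 1.571
```

```text
t 22.0 pos [0.5817 0.2939 0.0392] rot [-3.138e+00  2.000e-03  1.572e+00] w 0.0358 gf 25.0
[ 0.21  0.11  1.01 -0.03  0.01  0.01]
```

Request:
step_arm(
  plan=[
    [[0.1,0.1,0.3,0,0,0],[0.1,0.1,0.6,0,0,0],[0.1,0.1,0.8,0,0,0],[0.1,0.1,0.9,0,0,0],[0.1,0.1,0.95,0,0,0],[0.1,0.1,0.95,0,0,0]],
  ],
)

```text
time_s: 22.5
ee_pos: [0.5861, 0.2971, 0.014]
eef_rot: [3.141, -0.0, 1.571]
force: [0.0, -0.3, -1.1]
grip_width: 0.0355
grip_force: 25.0
```

Request:
step_arm(
  plan=[
    [[0,0,0.06,0,0,0],[0,0,0.12,0,0,0],[0,0,0.16,0,0,0],[0,0,0.16,0,0,0]],
  ],
)

```text
time_s: 22.83
ee_pos: [0.5859, 0.2971, 0.0088]
eef_rot: [-3.141, 0.0, 1.571]
force: [-0.9, 0.5, -0.8]
grip_width: 0.0357
grip_force: 25.0
```

Request:
step_arm(
  plan=[
    [[0,0,0.03,0,0,0],[0,0,0.04,0,0,0],[0,0,0.04,0,0,0]],
  ],
)

```text
time_s: 23.08
ee_pos: [0.586, 0.2971, 0.0087]
eef_rot: [3.141, -0.0, 1.571]
force: [-4.8, -2.7, 7.7]
grip_width: 0.0362
grip_force: 25.0
```

Request:
step_arm(
  plan=[
    [[0,0,0,0,0,0],[0,0,0,0,0,0],[0,0,0,0,0,0],[0,0,0,0,0,0],[0,0,-0.5,0,0,0],[0,0,-1.5,0,0,0],[0,0,-2.7,0,0,0],[0,0,-4,0,0,0]],
  ],
  grip=0.66,
)

```text
time_s: 23.75
ee_pos: [0.5854, 0.2968, 0.1281]
eef_rot: [-3.14, 0.001, 1.571]
force: [0.2, 0.7, -0.2]
grip_width: 0.0619
grip_force: 0.0
```

Request:
step_arm(
  plan=[
    [[-1.3,0,-0.8,0,0,1.0],[-2.6,0,-1.5,0,0,2.1],[-3.9,-0.2,-2,0,0,3.2],[-5.2,-0.4,-2,0,0,4.3],[-6.5,-0.6,-2,0,0,5.4],[-7.8,-0.8,-2,0,0,6.5],[-9.1,-1,-2,0,0,7.6],[-10.4,-1.2,-2,0,0,8.7]],
  ],
)

```text
time_s: 24.42
ee_pos: [0.5495, -0.0168, 0.188]
eef_rot: [3.141, -0.0, 0.654]
force: [1.2, -0.3, 0.2]
grip_width: 0.0619
grip_force: 0.0
```

```bash
python3 rel.py .54 -.3134 .12 .06; python3 -c "
from h import *
save('top','t3',(100,120,400,270),2.6);save('side','s4',(150,80,345,330),2.4)"
```

```text
t 24.4 pos [ 0.5495 -0.0168  0.188 ] rot [ 3.141 -0.     0.654] w 0.0619 gf 0.0
[-6.27  7.65  2.27  0.   -0.    5.68]
```

View pics/s4.png

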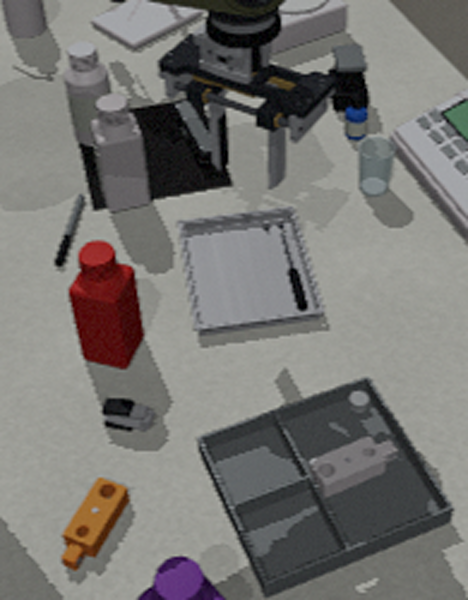

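Side view: both bottles stand on the mat at (90,90) and (120,155), with the gripper hiding the case. The holder lies uncovered in the bay at (350,465). I'll measure it.

```bash
cat > fh.py <<'E'
from h import *
for c,off in(("top",(0,0)),("side",(2,-6))):
    ctrl.camera(c)
    for n,z in (("holder",.027),("case",.029)):
      for d in ctrl.masks_of(n,c)[:2]:
        ct=max(cv2.findContours(d["pixels"].astype(np.uint8),0,1)[0],key=cv2.contourArea)[:,0]
        W=np.array([pix2world(c,p,z)[:2] for p in ct],np.float32)*1000-np.float32(off)
        print(c,n,round(d["confidence"],2),[np.round(v,1) for v in cv2.minAreaRect(W)])
E
python3 fh.py
```

```text
top holder 0.72 [array([ 277.7, -272. ]), array([91.1, 37.9]), np.float64(45.8)]
top holder 0.58 [array([ 549.5, -310.6]), array([44.2, 92.3]), np.float64(89.9)]
top case 0.86 [array([583.7, 295.6]), array([ 34.3, 146.8]), np.float64(0.8)]
top case 0.47 [array([451.6, 385.9]), array([64.1, 98.3]), np.float64(0.8)]
side holder 0.89 [array([ 545.1, -313.1]), array([95.2, 44.3]), np.float64(4.1)]
side holder 0.56 [array([ 273.1, -278.9]), array([94.2, 42.1]), np.float64(43.5)]
side case 0.64 [array([578.7, 292.6]), array([162.8,  38.1]), np.float64(89.8)]
```

View pics/t3.png

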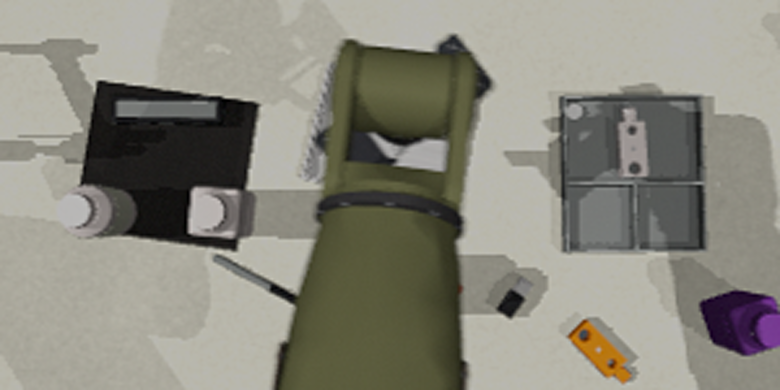

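The top view confirms the case at (165,110) and both bottles are on the mat. The holder is at (632,143), lug away from the robot, with a yaw of about 0.06.

Request:
step_arm(
  plan=[
    [[-0.8,1,0,0,0,0.8],[-1.6,2,0,0,0,1.6],[-2.4,3,0,0,0,2.4],[-3.2,4,0,0,0,3.2],[-4,5,0,0,0,4],[-4.8,6,0.1,0,0,4.8],[-5.6,7,0.3,0,0,5.4],[-6.25,7.6,0.5,0,0,5.7]],
  ],
)

```text
time_s: 25.48
ee_pos: [0.5422, -0.3121, 0.1723]
eef_rot: [3.141, -0.0, 0.06]
force: [-0.0, -0.1, -0.6]
grip_width: 0.0623
grip_force: 0.0
```

```bash
python3 rel.py .54 -.312 .04 .06 .54 -.312 .007 .06
```

```text
t 25.5 pos [ 0.5422 -0.3121  0.1723] rot [ 3.141 -0.     0.06 ] w 0.0623 gf 0.0
[-0.07 -0.01  4.41  0.   -0.    0.  ]
[-0.07 -0.01  5.51  0.   -0.    0.  ]
```

Request:
step_arm(
  plan=[
    [[-0.07,0,1,0,0,0],[-0.07,0,2,0,0,0],[-0.07,0,3,0,0,0],[-0.07,0,4,0,0,0],[-0.07,0,4.7,0,0,0],[-0.07,0,5.1,0,0,0],[-0.07,0,5.3,0,0,0],[-0.07,0,5.35,0,0,0]],
  ],
)

```text
time_s: 26.15
ee_pos: [0.5401, -0.3096, 0.0118]
eef_rot: [-3.141, 0.0, 0.064]
force: [-0.2, -1.0, -0.3]
grip_width: 0.0618
grip_force: 0.0
```

Request:
step_arm(
  plan=[
    [[0,0,0.05,0,0,0],[0,0,0.1,0,0,0],[0,0,0.1,0,0,0]],
  ],
)

```text
time_s: 26.4
ee_pos: [0.5402, -0.3103, 0.0102]
eef_rot: [3.141, -0.001, 0.064]
force: [-0.0, 0.4, 0.2]
grip_width: 0.0619
grip_force: 0.0
```

Request:
step_arm(
  plan=[
    [[0,0,0.06,0,0,0],[0,0,0.08,0,0,0],[0,0,0.08,0,0,0],[0,0,0.08,0,0,0],[0,0,0.08,0,0,0],[0,0,0.08,0,0,0],[0,0,0.08,0,0,0],[0,0,0.08,0,0,0]],
  ],
  grip=0,
)

```text
time_s: 27.07
ee_pos: [0.5398, -0.3102, 0.007]
eef_rot: [3.141, -0.0, 0.063]
force: [-1.0, -0.2, 0.6]
grip_width: 0.0338
grip_force: 25.0
```

```bash
python3 - <<'E'
from h import *
c,s=np.cos(np.radians(-13)),np.sin(np.radians(-13))
# holder origin at dish local (-.025,-.01); dish centre ~ (.5555,.009)
print(np.array([.5555,.008])+[c*-.025-s*-.01,s*-.025+c*-.01])
E
```

```text
[0.52889124 0.00388008]
```

Request:
step_arm(
  plan=[
    [[0,0,-0.5,0,0,0],[0,0,-1.4,0,0,0],[0,0,-2.4,0,0,-0.5],[0,-0.6,-3.2,0,0,-1.4],[0,-1.6,-3.5,0,0,-2.4],[0.1,-2.7,-3.5,0,0,-3.4],[0.1,-3.8,-3.5,0,0,-4.4],[0.1,-4.9,-3.5,0,0,-5.4]],
  ],
)

```text
time_s: 27.73
ee_pos: [0.5331, -0.1618, 0.112]
eef_rot: [3.141, -0.0, 0.634]
force: [-0.8, -0.3, -1.2]
grip_width: 0.0336
grip_force: 25.0
```

```bash
python3 rel.py .529 .004 .11 1.344
```

```text
t 27.7 pos [ 0.5331 -0.1618  0.112 ] rot [ 3.141 -0.     0.634] w 0.0336 gf 25.0
[ 3.16 -4.53  0.07  0.   -0.   -6.78]
```

Request:
step_arm(
  plan=[
    [[0.5,-0.75,0,0,0,-1],[1,-1.5,0,0,0,-2],[1.5,-2.25,0,0,0,-3],[2,-3,0,0,0,-4],[2.5,-3.7,0,0,0,-5],[3,-4.3,0,0,0,-6],[3.15,-4.5,0,0,0,-6.8],[3.15,-4.5,0,0,0,-6.8]],
  ],
)

```text
time_s: 28.4
ee_pos: [0.5304, 0.0032, 0.1118]
eef_rot: [-3.141, -0.0, 1.347]
force: [0.9, -0.4, -0.5]
grip_width: 0.0338
grip_force: 25.0
```

```bash
python3 rel.py .529 .004 .02 1.344
```

```text
t 28.4 pos [0.5304 0.0032 0.1118] rot [-3.141 -0.     1.347] w 0.0338 gf 25.0
[ 0.01 -0.05  3.06 -0.   -0.    0.03]
```

Request:
step_arm(
  plan=[
    [[0,0,0.8,0,0,0],[0,0,1.6,0,0,0],[0,0,2.3,0,0,0],[0,0,2.8,0,0,0],[0,0,3.1,0,0,0],[0,0,3.25,0,0,0],[0,0,3.35,0,0,0],[0,0,3.35,0,0,0]],
  ],
)

```text
time_s: 29.07
ee_pos: [0.5307, 0.0013, 0.0115]
eef_rot: [3.141, -0.0, 1.34]
force: [-0.5, -1.1, -0.6]
grip_width: 0.0336
grip_force: 25.0
```

Request:
step_arm(
  plan=[
    [[0,0,0.08,0,0,0],[0,0,0.14,0,0,0],[0,0,0.18,0,0,0],[0,0,0.19,0,0,0],[0,0,0.19,0,0,0]],
  ],
)

```text
time_s: 29.48
ee_pos: [0.5305, 0.0015, 0.0058]
eef_rot: [3.141, -0.0, 1.341]
force: [-0.0, -1.3, -0.7]
grip_width: 0.0337
grip_force: 25.0
```

Request:
step_arm(
  plan=[
    [[0,0,0.02,0,0,0],[0,0,0.03,0,0,0],[0,0,0.03,0,0,0]],
  ],
)

```text
time_s: 29.73
ee_pos: [0.5306, 0.0015, 0.0054]
eef_rot: [3.141, -0.0, 1.341]
force: [-3.4, -0.4, 8.8]
grip_width: 0.034
grip_force: 25.0
```

Request:
step_arm(
  plan=[
    [[0,0,0,0,0,0],[0,0,0,0,0,0],[0,0,0,0,0,0],[0,0,0,0,0,0],[0,0,-0.5,0,0,0],[0,0,-1.5,0,0,0],[0,0,-2.7,0,0,0],[0,0,-4,0,0,0]],
  ],
  grip=0.52,
)

```text
time_s: 30.4
ee_pos: [0.5297, 0.0016, 0.1254]
eef_rot: [-3.139, 0.0, 1.341]
force: [0.7, 0.9, 0.3]
grip_width: 0.0489
grip_force: 0.0
```

```bash
python3 rel.py .586 .297 .18 1.571
```

```text
t 30.4 pos [0.5297 0.0016 0.1254] rot [-3.139  0.     1.341] w 0.0489 gf 0.0
[10.02 -0.42 -1.82 -0.02  0.   -2.2 ]
```

Request:
step_arm(
  plan=[
    [[1,0.2,-0.6,0,0,-0.5],[2.3,0.2,-1.2,0,0,-1],[3.6,0.1,-1.8,0,0,-1.5],[4.9,0,-1.8,0,0,-2],[6.2,-0.1,-1.8,0,0,-2.2],[7.5,-0.2,-1.8,0,0,-2.2],[8.8,-0.3,-1.8,0,0,-2.2],[10,-0.4,-1.8,0,0,-2.2]],
  ],
  grip=0.66,
)

```text
time_s: 31.07
ee_pos: [0.587, 0.2987, 0.1786]
eef_rot: [-3.142, -0.0, 1.572]
force: [0.3, 0.9, -0.1]
grip_width: 0.062
grip_force: 0.0
```

```bash
python3 rel.py .586 .297 .009 1.571; python3 fh.py; python3 -c "
from h import *
save('top','t4',(100,120,400,270),2.6)"
```

```text
t 31.1 pos [0.587  0.2987 0.1786] rot [-3.142 -0.     1.572] w 0.062 gf 0.0
[-0.06 -0.03  5.65 -0.   -0.    0.01]
top holder 0.79 [array([531.3,  11.7]), array([91.3, 36. ]), np.float64(73.4)]
top holder 0.58 [array([ 277. , -272.8]), array([93.4, 33.2]), np.float64(45.7)]
top case 0.66 [array([584. , 276.9]), array([ 41.1, 116.1]), np.float64(0.8)]
side holder 0.68 [array([ 273.7, -276.9]), array([98.4, 44.6]), np.float64(45.2)]
side holder 0.67 [array([527.1,   3.9]), array([98.7, 34.7]), np.float64(76.8)]
side case 0.58 [array([579. , 286.4]), array([163.2,  44.1]), np.float64(89.7)]
```

View pics/t4.png

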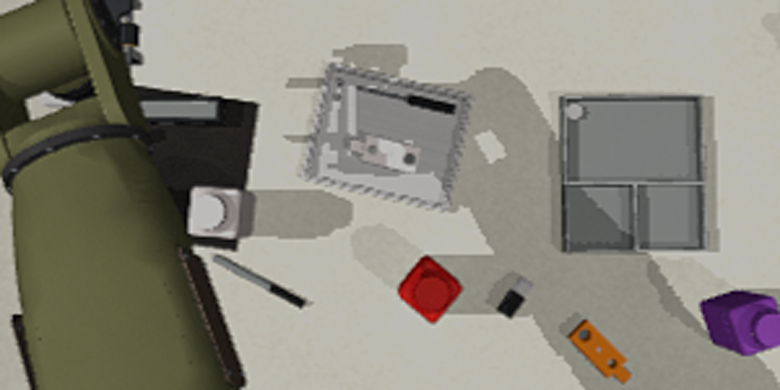

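The holder lies in the tray at (390,155), well clear of the screwdriver. Next I'll pick up the case.

Request:
step_arm(
  plan=[
    [[0,0,1,0,0,0],[0,0,2,0,0,0],[0,0,3,0,0,0],[0,0,4,0,0,0],[0,0,4.8,0,0,0],[0,0,5.3,0,0,0],[0,0,5.55,0,0,0],[0,0,5.6,0,0,0]],
  ],
)

```text
time_s: 32.08
ee_pos: [0.5869, 0.2953, 0.0098]
eef_rot: [-3.14, 0.001, 1.57]
force: [-0.4, 0.3, -0.1]
grip_width: 0.0618
grip_force: 0.0
```

Request:
step_arm(
  plan=[
    [[0,0,0,0,0,0],[0,0,0,0,0,0],[0,0,0,0,0,0],[0,0,0,0,0,0],[0,0,0,0,0,0],[0,0,0,0,0,0],[0,0,0,0,0,0],[0,0,0,0,0,0]],
  ],
  grip=0,
)

```text
time_s: 32.75
ee_pos: [0.5875, 0.2965, 0.0117]
eef_rot: [3.141, -0.0, 1.571]
force: [-1.2, -1.1, 6.1]
grip_width: 0.036
grip_force: 25.0
```

Request:
step_arm(
  plan=[
    [[0,0,-0.5,0,0,0],[0,0,-1.2,0,0,0],[-0.2,0,-2,0,0,0],[-1,0,-3,0,0,0],[-2.1,-0.1,-3.7,0,0,0],[-3.3,-0.2,-3.8,0,0,0],[-4.5,-0.3,-3.8,0,0,0],[-5.7,-0.4,-3.8,0,0,0]],
  ],
)

```text
time_s: 33.42
ee_pos: [0.5749, 0.1239, 0.1253]
eef_rot: [3.141, -0.0, 1.572]
force: [1.0, 0.4, -0.7]
grip_width: 0.0355
grip_force: 25.0
```

Request:
step_arm(
  plan=[
    [[-1.2,-0.1,0,0,0,0],[-2.4,-0.2,0,0,0,0],[-3.6,-0.3,0,0,0,0],[-4.8,-0.4,0,0,0,0],[-6,-0.5,0,0,0,0],[-7.2,-0.6,0,0,0,0],[-8.4,-0.7,0,0,0,0],[-9.6,-0.8,0,0,0,-0.1]],
  ],
)

```text
time_s: 34.08
ee_pos: [0.5509, -0.1643, 0.1249]
eef_rot: [3.141, 0.0, 1.582]
force: [0.3, -0.3, -1.3]
grip_width: 0.0358
grip_force: 25.0
```

```bash
python3 rel.py .546 -.314 .04 1.589
```

```text
t 34.1 pos [ 0.5509 -0.1643  0.1249] rot [3.141 0.    1.582] w 0.0358 gf 25.0
[-4.99 -0.22  2.83  0.    0.   -0.07]
```

Request:
step_arm(
  plan=[
    [[-1.1,-0.05,0,0,0,0],[-2.2,-0.1,0,0,0,0],[-3.3,-0.15,0,0,0,0],[-4.4,-0.2,0,0,0,0],[-5,-0.2,0,0,0,0],[-5,-0.2,0.6,0,0,0],[-5,-0.2,1.4,0,0,0],[-5,-0.2,2.0,0,0,0]],
  ],
)

```text
time_s: 34.75
ee_pos: [0.5465, -0.3129, 0.0632]
eef_rot: [-3.141, -0.0, 1.581]
force: [0.1, -0.4, -1.4]
grip_width: 0.0359
grip_force: 25.0
```

```bash
python3 rel.py .546 -.314 .04 1.589 .546 -.314 .0127 1.589
```

```text
t 34.8 pos [ 0.5465 -0.3129  0.0632] rot [-3.141 -0.     1.581] w 0.0359 gf 25.0
[-0.04 -0.02  0.77 -0.01 -0.   -0.08]
[-0.04 -0.01  1.68 -0.01 -0.   -0.08]
```

Request:
step_arm(
  plan=[
    [[0,0,0.5,0,0,0],[0,0,0.9,0,0,0],[0,0,1.2,0,0,0],[0,0,1.35,0,0,0],[0,0,1.45,0,0,0],[0,0,1.5,0,0,0],[0,0,1.5,0,0,0]],
  ],
)

```text
time_s: 35.33
ee_pos: [0.5472, -0.3128, 0.0201]
eef_rot: [3.141, 0.0, 1.582]
force: [-0.9, -0.0, -1.8]
grip_width: 0.0353
grip_force: 25.0
```

Request:
step_arm(
  plan=[
    [[0,0,0.1,0,0,0],[0,0,0.18,0,0,0],[0,0,0.22,0,0,0],[0,0,0.24,0,0,0],[0,0,0.24,0,0,0]],
  ],
)

```text
time_s: 35.75
ee_pos: [0.5471, -0.3127, 0.0127]
eef_rot: [3.142, 0.0, 1.582]
force: [-1.4, 0.1, 1.7]
grip_width: 0.0357
grip_force: 25.0
```

Request:
step_arm(
  plan=[
    [[0,0,0.02,0,0,0],[0,0,0.02,0,0,0],[0,0,0.02,0,0,0],[0,0,0.02,0,0,0],[0,0,-0.5,0,0,0],[0,0,-1.5,0,0,0],[0,0,-2.7,0,0,0],[0,0,-4,0,0,0]],
  ],
  grip=0.66,
)

```text
time_s: 36.42
ee_pos: [0.5465, -0.3123, 0.1331]
eef_rot: [-3.14, -0.001, 1.582]
force: [0.4, 0.1, 0.2]
grip_width: 0.0626
grip_force: 0.0
```

Request:
step_arm(
  plan=[
    [[0.8,-0.1,-1,0,0,0],[1.8,-0.3,-1.8,0,0,0],[3,-0.5,-2.4,0,0,0],[4.2,-0.7,-2.8,0,0,0],[5.5,-0.9,-3.2,0,0,0.1],[6.8,-1.1,-3.5,0,0,0.1],[8.1,-1.3,-3.5,0,0,0.1],[9.4,-1.5,-3.5,0,0,0.1]],
  ],
  grip=1,
)

```text
time_s: 37.08
ee_pos: [0.4984, -0.0296, 0.2384]
eef_rot: [3.14, 0.0, 1.571]
force: [0.4, 0.2, -0.2]
grip_width: 0.0941
grip_force: 0.0
```

```bash
python3 rel.py .451 .374 .23 1.571
```

```text
t 37.1 pos [ 0.4984 -0.0296  0.2384] rot [3.14  0.    1.571] w 0.0941 gf 0.0
[13.45 -1.58  0.27  0.02  0.    0.  ]
```

Request:
step_arm(
  plan=[
    [[1.3,-0.2,0,0,0,0],[2.6,-0.4,0,0,0,0],[3.9,-0.6,0,0,0,0],[5.2,-0.8,0,0,0,0],[6.5,-1,0,0,0,0],[7.8,-1.2,0,0,0,0],[9.1,-1.4,0,0,0,0],[10.4,-1.58,0,0,0,0]],
  ],
)

```text
time_s: 37.75
ee_pos: [0.4506, 0.2827, 0.2379]
eef_rot: [3.141, -0.0, 1.571]
force: [0.2, -0.9, 0.5]
grip_width: 0.094
grip_force: 0.0
```

```bash
python3 rel.py .451 .374 .23 1.571  .451 .374 .1282 1.571;  python3 fh.py | grep "top case"
```

```text
t 37.8 pos [0.4506 0.2827 0.2379] rot [ 3.141 -0.     1.571] w 0.094 gf 0.0
[ 3.04  0.01  0.26  0.01 -0.    0.  ]
[ 3.04  0.01  3.66  0.01 -0.    0.  ]
top case 0.55 [array([ 544.2, -310.2]), array([ 40.9, 146.3]), np.float64(0.8)]
```

Request:
step_arm(
  plan=[
    [[1.2,0,0,0,0,0],[2.4,0,0,0,0,0],[3.0,0,0.3,0,0,0],[3.0,0,1.2,0,0,0],[3.0,0,2.1,0,0,0],[3.0,0,2.9,0,0,0],[3.0,0,3.4,0,0,0],[3.0,0,3.6,0,0,0]],
  ],
)

```text
time_s: 38.72
ee_pos: [0.4513, 0.3689, 0.1272]
eef_rot: [-3.139, 0.002, 1.569]
force: [0.6, -0.3, -0.5]
grip_width: 0.094
grip_force: 0.0
```

Request:
step_arm(
  plan=[
    [[0,0,0,0,0,0],[0,0,0,0,0,0],[0,0,0,0,0,0],[0,0,0,0,0,0],[0,0,0,0,0,0],[0,0,0,0,0,0],[0,0,0,0,0,0],[0,0,0,0,0,0]],
  ],
  grip=0,
  squeeze=40,
)

```text
time_s: 39.38
ee_pos: [0.4514, 0.3708, 0.1297]
eef_rot: [3.141, -0.0, 1.571]
force: [-0.2, 0.4, -0.4]
grip_width: 0.0439
grip_force: 0.0
```

Request:
step_arm(
  plan=[
    [[0,0,0,0,0,0],[0,0,0,0,0,0],[0,0,0,0,0,0],[0,0,0,0,0,0]],
  ],
)

```text
time_s: 39.72
ee_pos: [0.4513, 0.3708, 0.1296]
eef_rot: [-3.142, -0.0, 1.571]
force: [-1.4, -0.1, 1.5]
grip_width: 0.0393
grip_force: 40.0
```

Request:
step_arm(
  plan=[
    [[0,0,-0.4,0,0,0],[0,0,-1.2,0,0,0],[0,0,-2.1,0,0,0],[0,0,-3,0,0,0],[0,0,-4,0,0,0],[0,0,-5,0,0,0],[0,0,-5.8,0,0,0],[-0.4,0,-6.3,0,0,0]],
  ],
)

```text
time_s: 40.38
ee_pos: [0.4512, 0.3597, 0.3219]
eef_rot: [3.139, -0.002, 1.572]
force: [-0.2, -0.8, -3.0]
grip_width: 0.0396
grip_force: 40.0
```

Request:
step_arm(
  plan=[
    [[-0.8,0,0,0,0,0],[-1.9,0,0,0,0,0],[-3.1,0,0,0,0,0],[-4.3,0,0,0,0,0],[-5.5,0,0,0,0,0],[-6.7,0,0,0,0,0],[-7.9,0,0,0,0,0],[-9.1,0,0,0,0,0]],
  ],
)

```text
time_s: 41.05
ee_pos: [0.4508, 0.0841, 0.3193]
eef_rot: [3.141, 0.0, 1.571]
force: [1.3, -0.3, -2.9]
grip_width: 0.0391
grip_force: 40.0
```

Request:
step_arm(
  plan=[
    [[-1.2,0,0,0,0,0],[-2.4,0,0,0,0,0],[-3.6,0,0,0,0,0],[-4.8,0,0,0,0,0],[-6,0,0,0,0,0],[-7.2,0,0.3,0,0,0],[-8.4,0,0.6,0,0,0],[-9.6,0,1,0,0,0]],
  ],
)

```text
time_s: 41.72
ee_pos: [0.4512, -0.2041, 0.2894]
eef_rot: [3.14, 0.001, 1.571]
force: [1.1, 0.3, -3.0]
grip_width: 0.0391
grip_force: 40.0
```

```bash
python3 rel.py .4545 -.3615 .19 1.571 .4545 -.3615 .1306 1.571
```

```text
t 41.7 pos [ 0.4512 -0.2041  0.2894] rot [3.140e+00 1.000e-03 1.571e+00] w 0.0391 gf 40.0
[-5.24  0.1   3.32  0.01  0.01  0.  ]
[-5.24  0.1   5.3   0.01  0.01  0.  ]
```

Request:
step_arm(
  plan=[
    [[-1.2,0.1,0.3,0,0,0],[-2.4,0.1,0.6,0,0,0],[-3.6,0.1,1,0,0,0],[-4.6,0.1,1.4,0,0,0],[-5.2,0.1,2,0,0,0],[-5.2,0.1,2.7,0,0,0],[-5.2,0.1,3.2,0,0,0],[-5.2,0.1,3.3,0,0,0]],
  ],
)

```text
time_s: 42.38
ee_pos: [0.4537, -0.3579, 0.1871]
eef_rot: [-3.138, -0.003, 1.571]
force: [1.2, 0.8, -2.1]
grip_width: 0.0396
grip_force: 40.0
```

```bash
python3 rel.py .4545 -.3615 .1306 1.571
```

```text
t 42.4 pos [ 0.4537 -0.3579  0.1871] rot [-3.138e+00 -3.000e-03  1.571e+00] w 0.0396 gf 40.0
[-0.13  0.03  1.88 -0.03 -0.03 -0.  ]
```

Request:
step_arm(
  plan=[
    [[-0.05,0.03,0.5,0,0,0],[-0.05,0.03,1.0,0,0,0],[-0.05,0.03,1.4,0,0,0],[-0.05,0.03,1.6,0,0,0],[-0.05,0.03,1.75,0,0,0],[-0.05,0.03,1.8,0,0,0],[-0.05,0.03,1.8,0,0,0]],
  ],
)

```text
time_s: 42.97
ee_pos: [0.4557, -0.3598, 0.1359]
eef_rot: [3.141, 0.0, 1.571]
force: [0.7, -0.5, -2.0]
grip_width: 0.0394
grip_force: 40.0
```

Request:
step_arm(
  plan=[
    [[-0.05,0,0.05,0,0,0],[-0.05,0,0.1,0,0,0],[-0.05,0,0.14,0,0,0],[-0.05,0,0.16,0,0,0],[-0.05,0,0.16,0,0,0]],
  ],
)

```text
time_s: 43.38
ee_pos: [0.4556, -0.3612, 0.1307]
eef_rot: [-3.142, -0.0, 1.571]
force: [-0.3, 0.2, -1.6]
grip_width: 0.0391
grip_force: 40.0
```

Request:
step_arm(
  plan=[
    [[0,0,0.02,0,0,0],[0,0,0.03,0,0,0],[0,0,0.03,0,0,0]],
  ],
)

```text
time_s: 43.63
ee_pos: [0.4557, -0.3615, 0.1306]
eef_rot: [3.141, 0.001, 1.571]
force: [-2.1, 0.6, 5.7]
grip_width: 0.0396
grip_force: 40.0
```

Request:
step_arm(
  plan=[
    [[0,0,0,0,0,0],[0,0,0,0,0,0],[0,0,0,0,0,0],[0,0,0,0,0,0],[0,0,0,0,0,0],[0,0,-0.5,0,0,0],[0,0,-1.6,0,0,0],[0,0,-2.9,0,0,0]],
  ],
  grip=1,
)

```text
time_s: 44.3
ee_pos: [0.4549, -0.3606, 0.216]
eef_rot: [-3.138, -0.003, 1.571]
force: [0.6, -0.4, 0.0]
grip_width: 0.0889
grip_force: 0.0
```

Request:
step_arm(
  plan=[
    [[1.3,0,-0.4,0,0,0],[2.6,0,-0.5,0,0,0],[3.9,0,-0.5,0,0,0],[5.2,-0.05,-0.5,0,0,0],[6.5,-0.1,-0.5,0,0,0],[7.8,-0.1,-0.5,0,0,0],[9.1,-0.15,-0.5,0,0,0],[10.4,-0.15,-0.5,0,0,0]],
  ],
)

```text
time_s: 44.97
ee_pos: [0.4504, -0.0475, 0.232]
eef_rot: [3.141, 0.0, 1.571]
force: [0.7, 0.7, -0.6]
grip_width: 0.0938
grip_force: 0.0
```

Request:
step_arm(
  plan=[
    [[1.3,0,0,0,0,0],[2.6,0,0,0,0,0],[3.9,0,0,0,0,0],[5.2,0,0,0,0,0],[6.5,0,0,0,0,0],[7.5,0,0,0,0,0],[8.2,0,0,0,0,0],[8.5,0,0,0,0,0]],
  ],
)

```text
time_s: 45.63
ee_pos: [0.4504, 0.2081, 0.2317]
eef_rot: [-3.141, -0.0, 1.574]
force: [0.3, -0.1, -0.8]
grip_width: 0.0939
grip_force: 0.0
```

```bash
python3 rel.py .4505 .2145 .1415 1.571
```

```text
t 45.6 pos [0.4504 0.2081 0.2317] rot [-3.141 -0.     1.574] w 0.0939 gf 0.0
[ 0.21  0.    3.01 -0.   -0.    0.03]
```

Request:
step_arm(
  plan=[
    [[0.2,0,0.7,0,0,0],[0.2,0,1.4,0,0,0],[0.2,0,2.1,0,0,0],[0.2,0,2.6,0,0,0],[0.2,0,2.9,0,0,0],[0.2,0,3.0,0,0,0],[0.2,0,3.0,0,0,0]],
  ],
)

```text
time_s: 46.22
ee_pos: [0.4509, 0.2114, 0.1417]
eef_rot: [-3.141, 0.0, 1.571]
force: [0.6, 0.7, 0.1]
grip_width: 0.0944
grip_force: 0.0
```

Request:
step_arm(
  plan=[
    [[0,0,0,0,0,0],[0,0,0,0,0,0],[0,0,0,0,0,0],[0,0,0,0,0,0],[0,0,0,0,0,0],[0,0,0,0,0,0],[0,0,0,0,0,0],[0,0,0,0,0,0]],
  ],
  grip=0,
)

```text
time_s: 46.88
ee_pos: [0.4508, 0.2118, 0.1419]
eef_rot: [3.142, 0.0, 1.571]
force: [0.2, -0.1, 0.3]
grip_width: 0.0439
grip_force: 0.0
```

Request:
step_arm(
  plan=[
    [[0,0,0,0,0,0],[0,0,0,0,0,0],[0,0,0,0,0,0],[0,0,0,0,0,0]],
  ],
)

```text
time_s: 47.22
ee_pos: [0.4509, 0.2118, 0.1419]
eef_rot: [3.141, -0.0, 1.571]
force: [1.5, -0.1, -0.7]
grip_width: 0.0392
grip_force: 40.0
```

Request:
step_arm(
  plan=[
    [[0,0,-0.4,0,0,0],[0,0,-1.0,0,0,0],[0,0,-1.7,0,0,0],[-0.6,0,-2.1,0,0,0],[-1.6,0,-2.2,0,0,0],[-2.7,0,-2.2,0,0,0],[-3.8,0,-2.2,0,0,0],[-4.9,0,-2.2,0,0,0]],
  ],
)

```text
time_s: 47.88
ee_pos: [0.4503, 0.0635, 0.2075]
eef_rot: [-3.141, 0.0, 1.572]
force: [1.7, -0.6, -4.3]
grip_width: 0.0388
grip_force: 40.0
```

Request:
step_arm(
  plan=[
    [[-1.1,0,0,0,0,0],[-2.2,0,0,0,0,0],[-3.3,0,0,0,0,0],[-4.4,0,0,0,0,0],[-5.5,0,0,0,0,0],[-6.6,0,0,0,0,0],[-7.7,0,0,0,0,0],[-8.8,0,0,0,0,0]],
  ],
)

```text
time_s: 48.55
ee_pos: [0.4504, -0.2008, 0.2074]
eef_rot: [-3.141, -0.001, 1.571]
force: [1.0, -0.1, -3.9]
grip_width: 0.0394
grip_force: 40.0
```

```bash
python3 rel.py .4525 -.271 .1429 1.571
```

```text
t 48.5 pos [ 0.4504 -0.2008  0.2074] rot [-3.141e+00 -1.000e-03  1.571e+00] w 0.0394 gf 40.0
[-2.34  0.07  2.15 -0.01 -0.01  0.  ]
```

Request:
step_arm(
  plan=[
    [[-1,0.05,0,0,0,0],[-1.9,0.05,0,0,0,0],[-2.3,0.05,0.1,0,0,0],[-2.3,0.05,0.7,0,0,0],[-2.3,0.05,1.3,0,0,0],[-2.3,0.05,1.7,0,0,0],[-2.3,0.05,1.95,0,0,0],[-2.3,0.05,2.0,0,0,0]],
  ],
)

```text
time_s: 49.22
ee_pos: [0.452, -0.2675, 0.1463]
eef_rot: [-3.139, -0.002, 1.571]
force: [-0.2, 0.6, -3.9]
grip_width: 0.0392
grip_force: 40.0
```

Request:
step_arm(
  plan=[
    [[0,0,0.03,0,0,0],[0,0,0.06,0,0,0],[0,0,0.08,0,0,0],[0,0,0.08,0,0,0]],
  ],
)

```text
time_s: 49.55
ee_pos: [0.4528, -0.2683, 0.1459]
eef_rot: [3.141, 0.0, 1.571]
force: [-0.3, 0.6, -4.5]
grip_width: 0.0395
grip_force: 40.0
```

Request:
step_arm(
  plan=[
    [[-0.08,0,0.03,0,0,0],[-0.08,0,0.06,0,0,0],[-0.08,0,0.09,0,0,0],[-0.08,0,0.1,0,0,0],[-0.08,0,0.1,0,0,0]],
  ],
)

```text
time_s: 49.97
ee_pos: [0.4527, -0.2708, 0.1428]
eef_rot: [3.141, 0.0, 1.571]
force: [0.7, 0.1, 1.0]
grip_width: 0.0394
grip_force: 40.0
```

Request:
step_arm(
  plan=[
    [[0,0,0.02,0,0,0],[0,0,0.03,0,0,0],[0,0,0.03,0,0,0]],
  ],
)

```text
time_s: 50.22
ee_pos: [0.4529, -0.2708, 0.1428]
eef_rot: [3.14, 0.001, 1.571]
force: [-2.5, 1.4, 10.4]
grip_width: 0.0394
grip_force: 40.0
```

Contact made. I'll release, rise and clear away.

Request:
step_arm(
  plan=[
    [[0,0,0,0,0,0],[0,0,0,0,0,0],[0,0,0,0,0,0],[0,0,0,0,0,0],[0,0,0,0,0,0],[0,0,-0.5,0,0,0],[0,0,-1.6,0,0,0],[0,0,-2.9,0,0,0]],
  ],
  grip=1,
)

```text
time_s: 50.88
ee_pos: [0.4518, -0.2701, 0.2279]
eef_rot: [-3.138, -0.002, 1.571]
force: [0.6, -0.5, 0.9]
grip_width: 0.0894
grip_force: 0.0
```

Request:
step_arm(
  plan=[
    [[1.3,0,-0.5,0,0,0],[2.6,0,-1,0,0,0],[3.9,0,-1,0,0,0],[5.2,0,-1,0,0,0],[6.5,0,-1,0,0,0],[7.8,0,-1,0,0,0],[9.1,0,-1,0,0,0],[10.4,0,-1,0,0,0]],
  ],
)

```text
time_s: 51.55
ee_pos: [0.452, 0.0432, 0.2587]
eef_rot: [3.141, -0.0, 1.571]
force: [1.5, 0.1, 0.5]
grip_width: 0.0942
grip_force: 0.0
```

Request:
step_arm(
  plan=[
    [[1.3,0,0,0,0,0],[2.6,0,0,0,0,0],[3.9,0,0,0,0,0],[5.2,0,0,0,0,0],[6.5,0,0,0,0,0],[7.8,0,0,0,0,0],[7.8,0,0,0,0,0],[7.8,0,0,0,0,0]],
  ],
)

```text
time_s: 52.22
ee_pos: [0.4518, 0.2768, 0.258]
eef_rot: [-3.141, 0.0, 1.574]
force: [-0.4, -1.1, 1.1]
grip_width: 0.0941
grip_force: 0.0
```

```bash
python3 fh.py; python3 -c "
from h import *
save('top','t5',(300,145,390,225),8);save('side','s5',(150,80,345,330),2.4)"
```

```text
top holder 0.77 [array([ 277.7, -271.9]), array([91.2, 33.2]), np.float64(45.7)]
top holder 0.66 [array([ 544.4, -310.7]), array([ 34.1, 146.6]), np.float64(0.8)]
top case 0.64 [array([ 545.9, -311.8]), array([ 37.5, 149.6]), np.float64(0.8)]
side holder 0.73 [array([ 274.4, -278. ]), array([95.2, 40.8]), np.float64(46.4)]
side holder 0.53 [array([528.2,   4.1]), array([107.1,  39.7]), np.float64(78.0)]
side case 0.78 [array([ 541.9, -312.1]), array([154.8,  43. ]), np.float64(89.2)]
side case 0.4 [array([548. ,  -2.1]), array([213. , 159.3]), np.float64(78.6)]
```

View pics/t5.png

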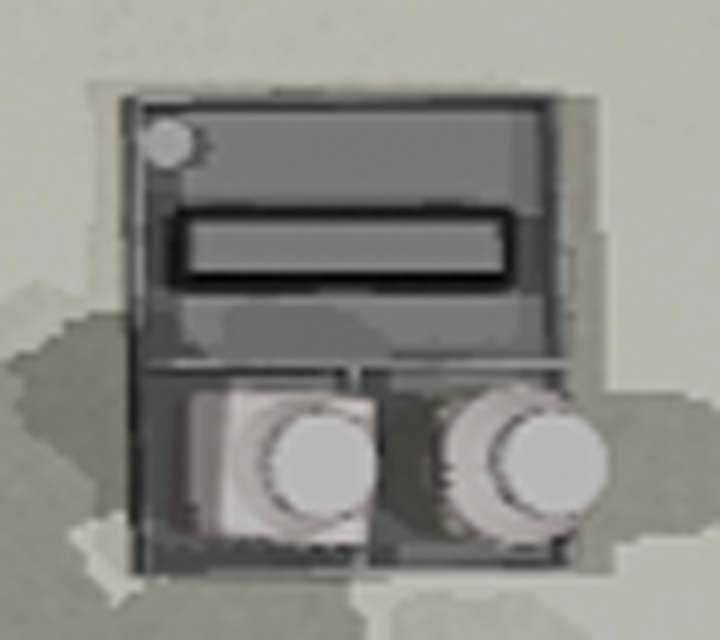

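View pics/s5.png

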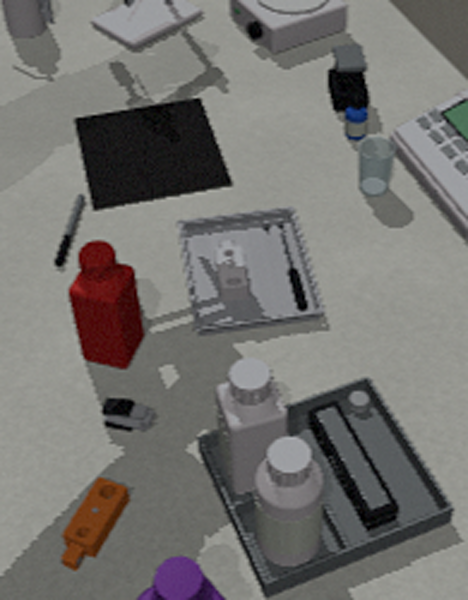

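The top crop shows both caps at (325,464) and (553,465), the same pixels as at the start. The case lies lengthwise in the bay, and the cap is untouched. In the side view the holder is flat in the tray at (232,275). Everything is in place, so I'll hand it in.

```bash
python3 -c "
from station import ctrl
print(ctrl.hand_in())"
```

```text
the job is handed in; nothing more can be done
None
```

The job is done and handed in: the holder lies flat in the steel tray, the case lies lengthwise in the bay, both bottles stand back where they were, and the beaker and little cap were left alone; hand-in gave no verdict, so this rests on the last camera pictures.

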